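# Index the folding-joint spindle and load the jig

## Robot

A 6-joint arm with a two-finger parallel gripper is mounted at the origin on the work surface. World frame = base frame: x ahead of the robot, y to its left, z up, the work surface at z = 0. Lengths are in mm, angles in rad, forces in N, time in s.
With the tool pointing down it reaches from about 225 to 875 mm from the base axis. Payload 3.4 kg.
Tool frame: the origin (TCP) lies midway between the tips of the shut fingers; the grasp point (between the pads) lies 19 mm behind it (r.pinch_z is the distance from the TCP to the grasp point, in mm); z points along the fingers, y is the line along which they close (so a half turn about z gives the same grasp; the last joint's range is limited). The gripper opens to 85 mm and grips with 20 to 120 N. Pads are 22 mm wide; open, the fingers measure 114 mm over their backs; the gripper's body (76 mm by 85 mm) begins 54 mm behind the grasp point. The pads swing forward as they close: fully open they stand 13 mm farther back than shut.
Start: joints at [1.04, 0.276, 1.505, -0, 1.361, -0.121], TCP at [229.115, 527.417, 231.328] pointing down, gripper open.
Joint ranges: [-2.89, 2.89], [-0.75, 2.08], [0.22, 2.7], [-1.18, 4.32], [0.11, 2.71], [-2.7, 2.7]. Speed limits (rad/s): [2.57, 2.57, 3.14, 3.14, 3.14, 3.14].

## Interface

Orientations are given as a unit quaternion [w, x, y, z].
In Python, from plant import r gives the robot as it stands.
- The arm moves only by the tool arm_command, never from a script. Its arguments are lists of equal length, an entry for each row: "jaw": the gripper's target within -1 to 1 (shut at 1, half-way at 0, fully open at -1); "travel": the shift along the tool's x, y, z as a fraction of full scale, a list of three; "rotation": the turn, a rotation vector about the tool's x, y, z as a fraction of full scale, a list of three. A call has 1 to 5 rows; each row shifts and turns the commanded pose from where the row before left it, along the tool's axes as they then stand; what a row does not reach is not made up. Full scale, the value 1, is 2 cm for a shift and 0.1 rad for a turn. A row lasts 1/12 s, in which the tool goes at most 41.7 mm and 7.16 degrees, less where a joint would pass 70% of its speed; a pose out of reach is approached as far as the arm can. A call with a number of a shift or a turn outside -1 to 1 is refused whole. A call with a gripper value outside its range is refused whole. The fingers move at their own pace and stop on an object; "squeeze" is the grip in N (left out, the last holds). Time passes only in rows, so rows that do not move let the fingers close. It gives the time, the measured TCP pose, the force, the opening and the grip force at its end, in the units of the state.
- r.state(): the state, without advancing time (a new reading comes with each control period).
- r.capture(name): name is "scene" or "top" or "wrist"; returns (picture, depth): 420x560x3 uint8, red, green, blue; 420x560 float32, mm along the optical axis (not along the pixel's ray), 0 where there is no reading.
- r.camera_model(name): a dict with "fx", "fy", "cx", "cy" (pixels), "R" (3x3) and "t" (3): a world point X has camera coordinates R X + t. Camera axes: x right, y down, z forward; pixel columns grow to the right and rows downward; lengths in mm; the calibration is good to about 2 mm. A picture is of the moment at which its call begins: read the wrist's pose just before it. camera_model takes no time and is no camera call; for the wrist camera it gives the pose at the moment of the call.
- r.hand_in(): hands the job in; it is judged then, once.
Trained networks look in the newest picture that a camera, given by its name, has taken for a name from the list of things; names that differ only in an ending like _2 or _b are one class to them, and where a whole thing is asked for, a point or a joint stands for the part that bears it (a point fixed in the world has none). Each returns a list of dicts, best first, with "p" (0 to 1); they miss things now and then, are a little off and sometimes report something else, mostly with a low value. They report only what shows in the picture. A call takes as long as a camera call. They do not tell look-alikes from the thing itself.
- r.spot_in(camera, thing): "rect" ([left, top, right, bottom] in pixels, round what is visible of it).
- r.pinpoint(camera, thing): "location" ([column, row] in pixels: a listed point, or the origin of a listed thing).
The state is a dict: "t": time; "joint_positions": joint angles; "joint_vel": joint speeds; "tau": joint torques, N m; "ee_pos": TCP position; "orientation": TCP orientation; "contact_force": force on the tool from outside, world axes, zero at the start; "ft_torque": the same for the moment, N m; "width": opening from 0.0 (shut) to 1.0 (fully open); "grasp_force": force on a finger pad.
Only numpy, scipy, OpenCV 4.12 (cv2) and the standard library are available. Lean on these libraries where they do the work, as an engineer would, in place of code of your own. Each camera call takes 0.05 s, during which the arm holds its last target. There are 200 camera calls.

## Task

Roll the flanged spindle along the rubber mat, without lifting it, until its lock tab points straight up. Then pick it up by the shaft and lay it level in the jig's two V rests with the tab still pointing straight up, let go of it, and press the roller lever of the jig's microswitch down just until it clicks, without overtravel, and let it spring back. Leave the other things on the bench where they are.

Things in the scene. Friction and masses are not known exactly. Their poses are not given: they have to be found in the camera images.
- spindle_mid (a point): Centre of the spindle, on its axis: x runs along the axis, z points from the axis in the direction of the lock tab (at the start sideways and somewhat down). When the spindle lies on the mat this point is 25 mm above the mat's top, and the bare shaft's top 13 mm higher still.
- spindle: Folding-joint spindle, bare aluminium, about 0.35 kg, lying on the mat: a round shaft 26 mm across and 116 mm long between two round end flanges, each 50 mm across and 12 mm thick (140 mm overall). It rolls on the flanges, shaft and tab clear of the mat, and stops where it is left. Origin at its centre, x along its axis; its y and z have no meaning.
- spindle_tab (a point): End of the spindle's lock tab, the only thing that stands out from the shaft: 12 mm long along the shaft, 10 mm wide, its end 22 mm from the axis, its middle 38 mm from the spindle's centre towards +x of point spindle_mid. Axes as the body's.
- jig: Grey jig fixed to the bench: base plate 150 x 260 mm (its x and y), 12 mm thick, origin under its middle, z up. Two dark steel V rests stand on it towards +y, 92 mm apart along y, each 10 mm thick, a 90 degree V open upwards, 44 mm wide at the top, which is about 68 mm above the bench. The black microswitch stands at its -y end.
- jig_seat (a point): Where the spindle's centre lies when it rests in the jig: 65 mm above the bench and midway between the V rests (each 46 mm away along y). y along the spindle's axis (either way round), z up. The rests carry the bare shaft just inside the flanges with 7 mm play lengthwise each way, and keep it from turning by friction only.
- switch_roller (a point): Centre of the steel roller (12 mm across, 10 mm wide) on the lever of the microswitch, 145 mm from the seat towards the jig's -y. At rest it stands 70 mm above the bench; it is pressed straight down from above. The spring takes about 2 N to start and 4 N at the click.
- mat: Black ribbed rubber mat, 300 x 280 mm (its x and y) and 6 mm thick, fixed to the bench; origin under its middle, z up.
- switch (a joint): Angle of the microswitch's lever: 0 free, growing as the roller is pressed down (about 5 mm of roller travel per 0.1 rad). It clicks at 0.10 rad, is overtravelled beyond 0.22 rad, ends at a hard stop at 0.28 rad, and springs back when let go.
- wrench: Bystander: open-ended spanner, 180 mm long, lying flat between mat and jig; origin under its middle.
- grease_can: Bystander: plain tin, 52 mm across and 80 mm high, standing beyond the spanner, between mat and jig; origin under its middle.
- bushing: Bystander: small steel bush, 22 mm across and 16 mm high, standing on a corner of the mat; origin under its middle.
- screwdriver: Bystander: black-handled screwdriver, 200 mm long, lying nearer the robot; origin under its middle.
- jar: Bystander: closed jar, 60 mm across and 80 mm high, standing nearer the robot; origin under its middle.
Things that resemble listed ones, but are neither listed nor needed, are in the scene too. Of the things that look like the spindle, the larger one is meant.

How it is judged (in metres and radians):
On the way, in this order (a step that is already met when the one before it is completed fails the run):
1. the spindle lies still on the mat with its lock tab pointing up (angle between spindle_mid's own z axis and vertical below 0.26 rad and height (world z) of spindle_mid below 0.036 m and x of spindle_mid in the frame of mat between -0.15 and 0.15 m and y of spindle_mid in the frame of mat between -0.14 and 0.14 m and angular speed of spindle below 0.3 rad/s), for 0.3 s.
2. the spindle lies in both V rests, tab up, let go (x of spindle_mid in the frame of jig_seat between -0.004 and 0.004 m and y of spindle_mid in the frame of jig_seat between -0.01 and 0.01 m and z of spindle_mid in the frame of jig_seat between -0.004 and 0.004 m and angle between spindle_mid's own z axis and vertical below 0.28 rad and contact force between the fingers and spindle below 0.1 N and linear speed of spindle below 0.02 m/s), for 0.2 s.
3. the switch is pressed until it clicks (value of joint switch above 0.1 rad), for 0.1 s.
At the end, for the whole second after the job is handed in: The spindle rests in both V rests (centre within 4 mm of the seat across and in height, 10 mm lengthwise), its lock tab within 16 degrees of straight up, at rest, and the switch lever is back up (below 0.04 rad) (x of spindle_mid in the frame of jig_seat between -0.004 and 0.004 m and y of spindle_mid in the frame of jig_seat between -0.01 and 0.01 m and z of spindle_mid in the frame of jig_seat between -0.004 and 0.004 m and angle between spindle_mid's own z axis and vertical below 0.28 rad and linear speed of spindle below 0.02 m/s and value of joint switch below 0.04 rad); the robot touches nothing.
It fails at once if the spindle is lifted (more than 12 mm) while its tab is more than 24 degrees from straight up (height (world z) of spindle_mid above 0.043 m and angle between spindle_mid's own z axis and vertical above 0.42 rad).
It fails at once if the switch is overtravelled (beyond 0.22 rad) (value of joint switch above 0.22 rad).
It fails at once if a bystander is moved more than 30 mm (distance of any of wrench, grease_can, bushing, screwdriver, jar from where it was at the start of the episode above 0.03 m).
It also fails if it takes over 69 s, if anything falls off the work surface, if the arm or the gripper's body presses on something with over 40 N, if the wrist force passes 120 N, or if a joint passes its speed limit or range.

## Working session

There is one attempt and no reset: what is moved stays moved. The work goes in short steps, Python scripts to look and compute and a tool call to move; the robot and the scene stay as the last step left them, time stands still between calls to the robot, and variables do not carry over. Pictures are saved under pics/ and viewed, at most 10 in all, crops included, and the job is handed in when it is done.

Besides the shell and the picture viewer there is one more tool, called after ">>>" as name(argument=value, ...) on one line, values as JSON. arm_command: Moves the arm, as the interface text tells. Its arguments: {"type":"object","properties":{"jaw":{"type":"array","items":{"type":"number"}},"travel":{"type":"array","items":{"type":"array","items":{"type":"number","minimum":-1,"maximum":1}}},"rotation":{"type":"array","items":{"type":"array","items":{"type":"number","minimum":-1,"maximum":1}}},"squeeze":{"type":"number"}},"required":["jaw","travel","rotation"]}

```bash
mkdir -p pics; ls; cat > h.py <<'E'
import numpy as np, cv2
from plant import r
def save(n,img): cv2.imwrite(f'pics/{n}.png',img[:,:,::-1])
def unproj(cam,px,depth=None,z=None,cm=None):
    m=cm or r.camera_model(cam); R=np.array(m['R']);t=np.array(m['t']).ravel()
    d=np.array([(px[0]-m['cx'])/m['fx'],(px[1]-m['cy'])/m['fy'],1.])
    C=-R.T@t; w=R.T@d
    s=depth if depth is not None else (z-C[2])/w[2]
    return C+s*w
def proj(cam,X):
    m=r.camera_model(cam); c=np.array(m['R'])@np.array(X,float)+np.array(m['t']).ravel()
    return np.array([m['fx']*c[0]/c[2]+m['cx'],m['fy']*c[1]/c[2]+m['cy']])
E
python3 - <<'E'
from h import *
s=r.state(); print(s)
a,d=r.capture('top'); b,e=r.capture('scene')
save('top',a); save('scene',b)
np.save('topd.npy',d);np.save('scd.npy',e)
for c in('top','scene'):
  for n in('spindle','spindle_mid','spindle_tab','jig','jig_seat','switch_roller','mat','wrench','grease_can','bushing','jar','screwdriver'):
    try:
      p=r.pinpoint(c,n); print(c,n,[(np.round(q['location']).tolist(),round(q['p'],2)) for q in p[:3]])
    except Exception as x: print(c,n,x)
E
```

```text
pics
{'t': 0.0, 'joint_positions': array([ 1.03996351e+00,  2.76606440e-01,  1.50614671e+00,  7.19443558e-06,
        1.36066665e+00, -1.20950916e-01]), 'joint_vel': array([-0.00114997,  0.00020183, -0.00066627,  0.00017125,  0.00141107,
       -0.00111971]), 'tau': array([-1.92941834e-04, -4.16774011e+01, -2.45813316e+01, -4.02241858e-04,
        1.07156660e-02, -1.04315311e-05]), 'ee_pos': array([228.8484733 , 526.92803304, 230.42775731]), 'orientation': array([-2.95815327e-04,  2.03510001e-01,  9.79072441e-01, -8.64358993e-04]), 'contact_force': array([-0.32070437,  0.81298788, -0.20845108]), 'ft_torque': array([-0.05400658,  0.01263909,  0.03863514]), 'grasp_force': 0.0, 'width': 0.999511423846511}
top spindle [([335.0, 204.0], 0.81), ([409.0, 238.0], 0.6)]
top spindle_mid [([334.0, 203.0], 0.83), ([408.0, 240.0], 0.46)]
top spindle_tab [([328.0, 214.0], 0.6), ([399.0, 234.0], 0.53), ([257.0, 208.0], 0.49)]
top jig [([184.0, 190.0], 0.6)]
top jig_seat [([169.0, 186.0], 0.71)]
top switch_roller [([332.0, 205.0], 0.61)]
top mat [([331.0, 199.0], 0.89)]
top wrench [([255.0, 206.0], 0.76)]
top grease_can [([261.0, 159.0], 0.74)]
top bushing [([294.0, 168.0], 0.46)]
top jar []
top screwdriver [([153.0, 280.0], 0.72)]
scene spindle [([213.0, 231.0], 0.92), ([155.0, 186.0], 0.84)]
scene spindle_mid [([218.0, 231.0], 0.7), ([152.0, 186.0], 0.56), ([286.0, 304.0], 0.47)]
scene spindle_tab [([158.0, 191.0], 0.71), ([289.0, 307.0], 0.64), ([229.0, 225.0], 0.6)]
scene jig [([406.0, 295.0], 0.59)]
scene jig_seat [([216.0, 230.0], 0.27)]
scene switch_roller [([449.0, 221.0], 0.58), ([370.0, 255.0], 0.45)]
scene mat [([210.0, 240.0], 0.72)]
scene wrench [([307.0, 256.0], 0.71)]
scene grease_can [([289.0, 306.0], 0.74)]
scene bushing [([240.0, 282.0], 0.59)]
scene jar [([223.0, 176.0], 0.84)]
scene screwdriver [([448.0, 226.0], 0.54)]
```

View pics/top.png

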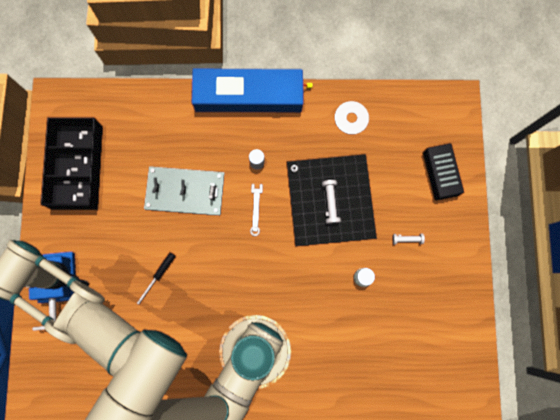

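View pics/scene.png

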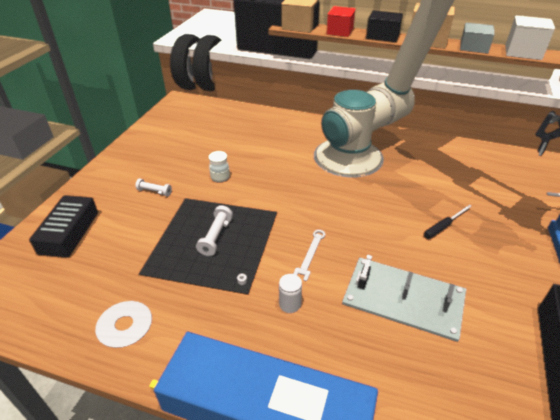

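The top picture shows two spindle-like things: the one on the mat at (333,202), which is the larger, and a smaller one off the mat at (409,239). I choose the one on the mat. In the jig, the V rests are at about (156,187) and (184,189), and the switch is at (214,190). In the scene picture the spindle is at (213,231).

```bash
python3 - <<'E'
from h import *
for n in ('top','scene'):
    m=r.camera_model(n); print(n,m['fx'],-np.array(m['R']).T@np.array(m['t']).ravel())
for lab,p,z in (('sp end1',(331,184),31),('sp end2',(335,220),31),('mid',(334,203),31),('lookalike',(409,239),10),('rest far',(155,188),68),('rest near',(183,189),68),('roller',(213,192),76),('can',(257,157),80),('mat c1',(287,162),6),('mat c2',(366,155),6),('mat c3',(376,237),6),('mat c4',(297,245),6),('jig1',(148,168),12),('jig2',(224,172),12),('jig3',(221,215),12),('jig4',(145,209),12),('bush',(294,168),22),('jar',(365,277),80),('wr1',(257,190),5),('wr2',(255,230),5)):
    print(lab,np.round(unproj('top',p,z=z)))
a=cv2.imread('pics/top.png'); b=cv2.imread('pics/scene.png')
c1=cv2.resize(a[145:255,280:380],(400,440),interpolation=2)
c2=cv2.resize(b[190:270,180:260],(400,400),interpolation=2)
c2=cv2.copyMakeBorder(c2,0,40,0,0,0); cv2.imwrite('pics/crop1.png',np.hstack([c1,c2]))
E
```

```text
top 537.4735094333794 [ 155.30225586  -55.05097449 1817.59171405]
scene 437.4907213187771 [1231.07422998  175.61804253  826.44196699]
sp end1 [ 554. -256.   31.]
sp end2 [ 430. -267.   31.]
mid [ 488. -265.   31.]
lookalike [ 369. -520.   10.]
rest far [530. 334.  68.]
rest near [527. 241.  68.]
roller [516. 140.  76.]
can [634.  -5.  80.]
mat c1 [ 637. -107.    6.]
mat c2 [ 664. -382.    6.]
mat c3 [ 376. -409.    6.]
mat c4 [ 348. -140.    6.]
jig1 [613. 373.  12.]
jig2 [599. 111.  12.]
jig3 [449. 118.  12.]
jig4 [469. 377.  12.]
bush [ 612. -130.   22.]
jar [ 237. -355.   80.]
wr1 [538.  -3.   5.]
wr2 [399.   3.   5.]
```

View pics/crop1.png

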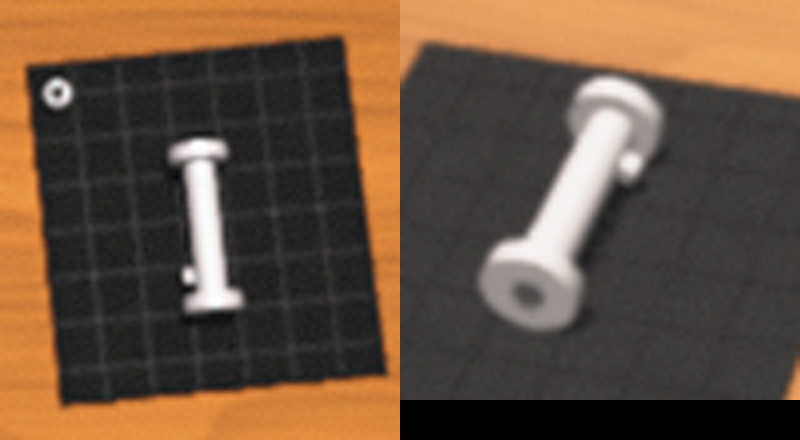

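The close crop confirms the choice: 50 mm flanges and 140 mm overall, at world (490,-262), with its axis nearly along x. The tab is at the end nearer the robot and points to +y, slightly down, so the spindle has to roll towards -y. I move above it now.

>>> arm_command(jaw=[-1,-1,-1,-1,-1], travel=[[-0.9,-1,0],[-0.9,-1,0],[-0.9,-1,0],[-0.9,-1,0],[-0.9,-1,0]], rotation=[[0,0,0],[0,0,0],[0,0,0],[0,0,0],[0,0,0]])

```text
t: 1.72
ee_pos: [272.0, 398.7, 231.3]
orientation: [0.0, 0.203, 0.979, 0.0]
contact_force: [-0.6, 1.1, 0.2]
width: 1.001
grasp_force: 0.0
```

>>> arm_command(jaw=[-1,-1,-1,-1,-1], travel=[[-0.9,-1,0],[-0.9,-1,0],[-0.9,-1,0],[-0.9,-1,0],[-0.9,-1,0]], rotation=[[0,0,0],[0,0,0],[0,0,0],[0,0,0],[0,0,0]])

```text
t: 2.13
ee_pos: [314.7, 271.0, 231.5]
orientation: [0.0, 0.203, 0.979, 0.0]
contact_force: [0.9, -0.9, -1.3]
width: 0.999
grasp_force: 0.0
```

>>> arm_command(jaw=[-1,-1,-1,-1,-1], travel=[[-0.9,-1,0],[-0.9,-1,0],[-0.9,-1,0],[-0.9,-1,0],[-0.9,-1,0]], rotation=[[0,0,0],[0,0,0],[0,0,0],[0,0,0],[0,0,0]])

```text
t: 2.55
ee_pos: [357.4, 143.4, 231.6]
orientation: [0.0, 0.203, 0.979, 0.0]
contact_force: [-0.4, 0.3, -0.1]
width: 1.001
grasp_force: 0.0
```

>>> arm_command(jaw=[-1,-1,-1,-1,-1], travel=[[-0.9,-1,0],[-0.9,-1,0],[-0.9,-1,0],[-0.9,-1,0],[-0.9,-1,0]], rotation=[[0,0,0],[0,0,0],[0,0,0],[0,0,0],[0,0,0]])

```text
t: 2.97
ee_pos: [400.2, 15.8, 231.5]
orientation: [0.0, 0.204, 0.979, 0.0]
contact_force: [1.0, -0.1, 0.0]
width: 0.999
grasp_force: 0.0
```

>>> arm_command(jaw=[-1,-1,-1,-1,-1], travel=[[-0.9,-1,0],[-0.9,-1,0],[-0.9,-1,0],[-0.9,-1,0],[-0.9,-1,0]], rotation=[[0,0,0],[0,0,0],[0,0,0],[0,0,0],[0,0,0]])

```text
t: 3.38
ee_pos: [442.9, -111.9, 231.4]
orientation: [0.0, 0.204, 0.979, 0.0]
contact_force: [-0.4, -0.3, 0.1]
width: 1.001
grasp_force: 0.0
```

>>> arm_command(jaw=[-1,-1,-1,-1,-1], travel=[[-0.9,-1,0],[-0.9,-1,0],[-0.9,-1,0],[-0.9,-1,0],[-0.9,-1,0]], rotation=[[0,0,0],[0,0,0],[0,0,0],[0,0,0],[0,0,0]])

```text
t: 3.8
ee_pos: [485.6, -239.4, 231.3]
orientation: [0.0, 0.204, 0.979, 0.0]
contact_force: [0.5, 0.4, 0.3]
width: 1.002
grasp_force: 0.0
```

>>> arm_command(jaw=[-1,-1,-1,-1,-1], travel=[[0,0,0],[0,0,0],[0,0,0],[0,0,0],[0,0,0]], rotation=[[0,0,-1],[0,0,-1],[0,0,-1],[0,0,-1],[0,0,-1]])

```text
t: 4.22
ee_pos: [485.3, -238.2, 231.2]
orientation: [-0.0, -0.047, 0.999, 0.0]
contact_force: [0.1, -0.0, -0.3]
width: 1.007
grasp_force: 0.0
```

```bash
cat > look.py <<'E'
from h import *
import sys
def cloud(cam):
    m=r.camera_model(cam); a,d=r.capture(cam)
    v,u=np.mgrid[:420,:560]; R=np.array(m['R']);t=np.array(m['t']).ravel()
    P=np.stack([(u-m['cx'])/m['fx']*d,(v-m['cy'])/m['fy']*d,d],-1)
    return m,a,d,(P-t)@R
E
python3 - <<'E'
from look import *
m,a,d,P=cloud('wrist'); save('w1',a); np.savez('w1.npz',P=P,a=a,d=d)
print(m['fx'],-np.array(m['R']).T@np.array(m['t']).ravel(),np.array(m['R']).round(2).tolist())
for n in('spindle_mid','spindle_tab','spindle'):
    for q in r.pinpoint('wrist',n)[:2]:
        c,w=np.round(q['location']).astype(int); print(n,(c,w),round(q['p'],2),P[w,c].round(1))
E
```

```text
362.7329022774747 [ 409.31058748 -245.87589654  372.81420827] [[-0.09, 1.0, -0.0], [0.95, 0.09, 0.3], [0.29, 0.03, -0.96]]
spindle_mid (np.int64(263), np.int64(189)) 0.97 [ 486.3 -256.    42.7]
spindle_mid (np.int64(509), np.int64(189)) 0.44 [470.8  -4.1   6.5]
spindle_tab (np.int64(280), np.int64(155)) 0.77 [ 455.5 -243.    26.9]
spindle_tab (np.int64(22), np.int64(49)) 0.77 [ 384.  -485.5   12.8]
spindle (np.int64(263), np.int64(200)) 0.53 [ 496.8 -255.2   42.9]
```

View pics/w1.png

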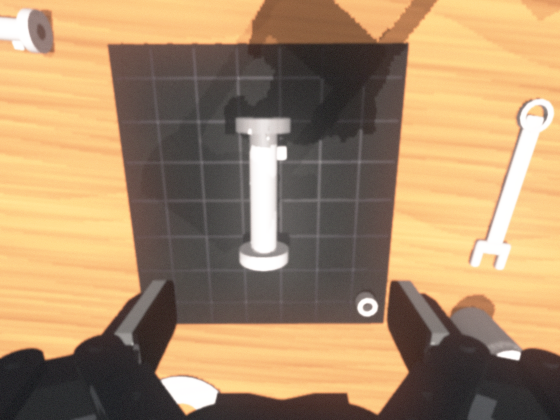

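The wrist picture shows the spindle from (263,120) to (264,268), with the tab at (281,153) towards +y. The small look-alike is at (25,30). Next I fit the axis and tab angle from the depth.

```bash
cat > fit.py <<'E'
from look import *
from scipy.optimize import least_squares
def fit(P,c0,zc=31.0):
    """axis line & tab angle from a cloud; c0 rough centre xy, axis near world x"""
    ok=(abs(P[...,0]-c0[0])<90)&(abs(P[...,1]-c0[1])<45)&(P[...,2]>zc-14)&(P[...,2]<zc+40)
    Q=P[ok]; Q=Q[np.isfinite(Q).all(1)]
    S=Q[(abs(Q[:,0]-c0[0])<30)&(Q[:,2]>zc)]
    f=lambda p:np.hypot((S[:,1]-p[0]-p[1]*(S[:,0]-c0[0]))/np.sqrt(1+p[1]**2),S[:,2]-p[2])-13
    p=least_squares(f,[c0[1],0.08,zc],loss='soft_l1').x
    u=np.array([1,p[1]])/np.hypot(1,p[1]); n=np.array([-u[1],u[0]])
    o=np.array([c0[0],p[0]])
    s=(Q[:,:2]-o)@u; l=(Q[:,:2]-o)@n; z=Q[:,2]-p[2]
    rad=np.hypot(l,z)
    lo,hi=np.percentile(s[rad>20],[0.5,99.5]) 
    mid=(lo+hi)/2
    c=o+mid*u
    s=s-mid
    print('centre',c.round(1),'zaxis',p[2].round(1),'axis angle',np.arctan(p[1]).round(3),'ends',(lo.round(1),hi.round(1)),'n',len(S))
    T=(abs(abs(s)-38)<8)&(rad>16)
    for sg in(-1,1):
        k=T&(np.sign(s)==sg)
        if k.sum(): 
            j=k&(rad>20)
            print('tab side',sg,k.sum(),'mean l,z',l[k].mean().round(1),z[k].mean().round(1),'angle from up toward +n',np.degrees(np.arctan2(l[k].mean(),z[k].mean())).round(1),'outer',j.sum(),np.degrees(np.arctan2(l[j].mean(),z[j].mean())).round(1) if j.sum() else None,'l rng',np.percentile(l[k],[3,97]).round(1),'z',np.percentile(z[k],[3,97]).round(1),'maxrad',rad[k].max().round(1))
    return c,u,n,p[2]
E
python3 - <<'E'
from fit import *
P=np.load('w1.npz')['P']
fit(P,(490,-258))
E
```

```text
centre [ 493.1 -255.9] zaxis 30.1 axis angle 0.084 ends (np.float64(-66.9), np.float64(73.1)) n 1658
tab side -1 85 mean l,z 18.2 -3.5 angle from up toward +n 101.0 outer 26 103.4 l rng [15.5 20.8] z [-10.3  -1.1] maxrad 22.2
```

>>> arm_command(jaw=[-0.1,-0.1,-0.1,-0.1,-0.1], travel=[[-0.3,-0.9,1],[0,0,1],[0,0,1],[0,0,1],[0,0,1]], rotation=[[0,0,0.1],[0,0,0],[0,0,0],[0,0,0],[0,0,0]], squeeze=40)

```text
t: 4.83
ee_pos: [493.0, -255.5, 130.5]
orientation: [0.0, -0.039, 0.999, -0.0]
contact_force: [-0.0, -0.4, -0.4]
width: 0.546
grasp_force: 0.0
```

>>> arm_command(jaw=[-0.1,-0.1,-0.1,-0.1,-0.1], travel=[[0,0,1],[0,0,1],[0,0,1],[0,0,1],[0,0,0.8]], rotation=[[0,0,0],[0,0,0],[0,0,0],[0,0,0],[0,0,0]])

```text
t: 5.25
ee_pos: [492.6, -255.1, 33.9]
orientation: [-0.0, -0.039, 0.999, 0.0]
contact_force: [-0.1, 0.9, -0.6]
width: 0.548
grasp_force: 0.0
```

```bash
python3 - <<'E'
from fit import *
s=r.state(); print(s['t'],s['ee_pos'],s['width'],s['contact_force'])
m,a,d,P=cloud('wrist'); save('w2',a)
fit(P,(493,-256))
E
```

```text
5.25 [ 492.57283098 -255.12438051   33.92532486] 0.548242025441027 [-0.10640784  0.94266521 -0.61221797]
centre [ 487.2 -256.3] zaxis 30.7 axis angle 0.085 ends (np.float64(-70.1), np.float64(58.5)) n 11614
tab side -1 299 mean l,z 18.4 -4.6 angle from up toward +n 104.2 outer 99 104.9 l rng [15.4 21.4] z [-10.2  -2.4] maxrad 22.6
```

>>> arm_command(jaw=[-0.1,-0.1,-0.1,-0.1,-0.1], travel=[[0,0,0.9],[0,0,0],[0,-0.3,0],[0,-0.2,0],[0,-0.3,0]], rotation=[[0,0,0],[0,0,0],[0,0,0],[0,0,0],[0,0,0]])

```text
t: 5.72
ee_pos: [495.0, -272.2, 18.5]
orientation: [0.001, -0.04, 0.999, -0.001]
contact_force: [-0.2, -0.1, -0.4]
width: 0.551
grasp_force: 0.0
```

>>> arm_command(jaw=[-0.1,-0.1,-0.1,-0.1,-0.1], travel=[[0,-0.3,0],[0,-0.3,0],[0,-0.3,0],[0,-0.3,0],[0,-0.3,0]], rotation=[[0,0,0],[0,0,0],[0,0,0],[0,0,0],[0,0,0]])

```text
t: 6.13
ee_pos: [496.7, -302.1, 17.4]
orientation: [0.0, -0.04, 0.999, -0.0]
contact_force: [-0.2, 0.1, -0.5]
width: 0.546
grasp_force: 0.1
```

>>> arm_command(jaw=[-0.1,-0.1,-0.1,-0.1,-0.1], travel=[[0,-0.2,0],[0,-0.1,0],[0,-0.1,0],[0,0,0],[0,0,0]], rotation=[[0,0,0],[0,0,0],[0,0,0],[0,0,0],[0,0,0]])

```text
t: 6.55
ee_pos: [497.2, -309.1, 17.2]
orientation: [-0.0, -0.04, 0.999, 0.0]
contact_force: [-0.2, -0.5, -0.9]
width: 0.55
grasp_force: 0.0
```

```bash
python3 - <<'E'
from fit import *
s=r.state(); print(s['t'],s['ee_pos'],s['width'],s['contact_force'])
m,a,d,P=cloud('wrist'); save('w3',a)
fit(P,(493,s['ee_pos'][1]-8))
E
```

```text
6.55 [ 497.1767333  -309.09852781   17.1877675 ] 0.5497876186604015 [-0.18940532 -0.50640146 -0.92777667]
centre [ 467.2 -312.7] zaxis 31.2 axis angle 0.106 ends (np.float64(-65.7), np.float64(13.7)) n 16361
tab side -1 5158 mean l,z 1.6 18.9 angle from up toward +n 4.9 outer 4972 5.0 l rng [-19.8  23.4] z [ 4.5 24.2] maxrad 27.4
tab side 1 1138 mean l,z 0.7 12.3 angle from up toward +n 3.4 outer 1138 3.4 l rng [-24.8  24.4] z [-10.   25.7] maxrad 59.2
```

View pics/w3.png

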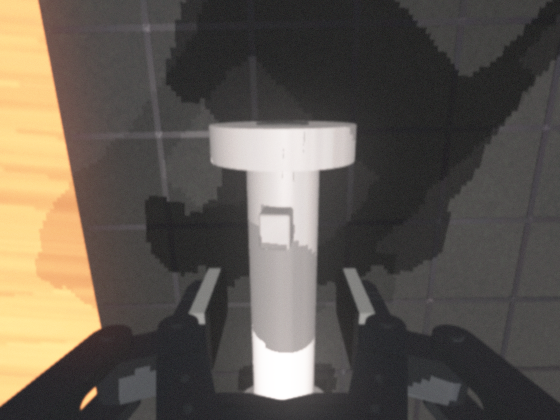

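The tab at (277,227) is now nearly straight up. It sits slightly left of the shaft's centre line at about (283,·), which is the -y side. I measure it with the mid point anchored on the near flange.

```bash
cat > tab.py <<'E'
from fit import *
def tab(P,c,ang,zc=31.,R0=13):
    u=np.array([np.cos(ang),np.sin(ang)]); n=np.array([-u[1],u[0]])
    Q=P.reshape(-1,3); Q=Q[np.isfinite(Q).all(1)]
    s=(Q[:,:2]-c)@u; l=(Q[:,:2]-c)@n; z=Q[:,2]-zc
    S=(abs(s+20)<8)&(abs(l)<18)&(z>2)&(z<16)
    f=lambda p:np.hypot(l[S]-p[0]-p[1]*(s[S]+20),z[S]-p[2])-R0
    p=least_squares(f,[0,0,0],loss='soft_l1').x
    l=l-p[0]-p[1]*(s+20); z=z-p[2]; rad=np.hypot(l,z)
    k=(s<-31)&(s>-50)&(rad>18.5)&(rad<24)&(z>5)
    k&=(s<-30)
    k2=k&(abs(s-np.median(s[k]))<7)
    print('lat off',p.round(3),'tab n',k2.sum(),'s',s[k2].mean().round(1),'l',np.percentile(l[k2],[3,50,97]).round(1),'z',np.percentile(z[k2],[3,50,97]).round(1),'ang deg',np.degrees(np.arctan2(l[k2],z[k2])).mean().round(1))
    T=k2&(rad>20.5)
    q=np.polyfit(l[T],z[T],1); print('end face slope -> deg',-np.degrees(np.arctan(q[0])).round(1))
E
python3 - <<'E'
from tab import *
m,a,d,P=cloud('wrist')
tab(P,np.array([497,-309.]),0.09)
E
```

```text
lat off [-0.29  -0.009 -1.049] tab n 1208 s -38.3 l [-7.5 -2.8  2. ] z [19.3 21.7 23. ] ang deg -7.4
end face slope -> deg -6.2
```

>>> arm_command(jaw=[-0.1,-0.1,0.1,0.2,0.3], travel=[[0,0.15,0.2],[0,0,0],[0,0,0],[0,0,0],[0,0,0]], rotation=[[0,0,0],[0,0,0],[0,0,0],[0,0,0],[0,0,0]], squeeze=40)

```text
t: 7.07
ee_pos: [497.2, -306.4, 13.3]
orientation: [0.0, -0.04, 0.999, -0.0]
contact_force: [0.2, -0.5, -0.4]
width: 0.353
grasp_force: 0.0
```

>>> arm_command(jaw=[0.4,0.5,0.6,0.6,0.6], travel=[[0,0,0],[0,0,0],[0,0,0],[0,0,0],[0,0,0]], rotation=[[0,0,0],[0,0,0],[0,0,0],[0,0,0],[0,0,0]])

```text
t: 7.48
ee_pos: [497.1, -306.3, 13.5]
orientation: [0.0, -0.04, 0.999, -0.0]
contact_force: [0.9, 0.9, 2.8]
width: 0.29
grasp_force: 39.2
```

```bash
python3 - <<'E'
from tab import *
s=r.state(); print(s['t'],s['ee_pos'],s['orientation'],s['width'],s['contact_force'],s['grasp_force'])
m,a,d,P=cloud('wrist')
tab(P,np.array([497,s['ee_pos'][1]]),0.08)
E
```

```text
7.4833 [ 497.13008281 -306.28082274   13.46423064] [ 1.50805815e-04 -4.00715031e-02  9.99196803e-01 -7.24876780e-06] 0.29026404104959397 [0.87406366 0.93170563 2.75829743] 39.16400849819183
lat off [-0.594  0.002 -1.016] tab n 1252 s -38.6 l [-5.5 -0.9  3.7] z [19.7 21.8 23. ] ang deg -2.2
end face slope -> deg -2.3
```

Held, with the tab about 2° off vertical. I tighten the grip, lift, turn towards the jig and carry it.

>>> arm_command(jaw=[0.6,0.6,0.6,0.6,0.6], travel=[[0,0,0],[0,0,0],[0,0,0],[0,0,-0.5],[0,0,-1]], rotation=[[0,0,0],[0,0,0],[0,0,0],[0,0,0],[0,0,0]], squeeze=60)

```text
t: 7.95
ee_pos: [494.6, -304.6, 40.9]
orientation: [-0.003, -0.04, 0.999, 0.002]
contact_force: [-0.6, 0.4, -4.0]
width: 0.28
grasp_force: 59.2
```

>>> arm_command(jaw=[0.6,0.6,0.6,0.6,0.6], travel=[[0,0,-1],[0,0,-1],[0,0,-1],[0,0,-1],[0,0,-1]], rotation=[[0,0,0.5],[0,0,1],[0,0,1],[0,0,1],[0,0,1]])

```text
t: 8.37
ee_pos: [496.2, -305.8, 143.7]
orientation: [-0.001, 0.186, 0.982, 0.0]
contact_force: [0.9, -0.2, -3.8]
width: 0.286
grasp_force: 59.2
```

>>> arm_command(jaw=[0.6,0.6,0.6,0.6,0.6], travel=[[0,0,-0.7],[0,0,0],[0,0,0],[0,0,0],[0,0,0]], rotation=[[0,0,1],[0,0,1],[0,0,1],[0,0,1],[0,0,1]])

```text
t: 8.78
ee_pos: [496.3, -305.9, 156.9]
orientation: [-0.001, 0.424, 0.906, 0.0]
contact_force: [0.1, -0.8, -2.9]
width: 0.286
grasp_force: 59.3
```

>>> arm_command(jaw=[0.6,0.6,0.6,0.6,0.6], travel=[[0,0,0],[0,0,0],[0,0,0],[0,0,0],[0,0,0]], rotation=[[0,0,1],[0,0,1],[0,0,1],[0,0,1],[0,0,1]])

```text
t: 9.2
ee_pos: [496.3, -305.9, 156.6]
orientation: [-0.001, 0.635, 0.773, -0.0]
contact_force: [0.3, -0.3, -3.7]
width: 0.281
grasp_force: 59.3
```

>>> arm_command(jaw=[0.6,0.6,0.6,0.6,0.6], travel=[[0,0,0],[0,0,0],[0,0,0],[0,0,0],[0.3,0,0]], rotation=[[0,0,1],[0,0,1],[0,0,0.6],[0,0,0],[0,0,0]])

```text
t: 9.62
ee_pos: [497.0, -300.9, 156.8]
orientation: [-0.0, 0.727, 0.686, -0.0]
contact_force: [0.2, 0.1, -3.6]
width: 0.287
grasp_force: 59.3
```

>>> arm_command(jaw=[0.6,0.6,0.6,0.6,0.6], travel=[[1,0,0],[1,0,0],[1,0,0],[1,0,0],[1,0,0]], rotation=[[0,0,0],[0,0,0],[0,0,0],[0,0,0],[0,0,0]])

```text
t: 10.03
ee_pos: [502.8, -199.0, 157.1]
orientation: [-0.0, 0.727, 0.686, -0.0]
contact_force: [-0.4, 0.1, -4.2]
width: 0.282
grasp_force: 59.3
```

>>> arm_command(jaw=[0.6,0.6,0.6,0.6,0.6], travel=[[1,0,0],[1,0,0],[1,0,0],[1,0,0],[1,0,0]], rotation=[[0,0,0],[0,0,0],[0,0,0],[0,0,0],[0,0,0]])

```text
t: 10.45
ee_pos: [508.6, -99.1, 157.2]
orientation: [-0.0, 0.727, 0.687, -0.0]
contact_force: [1.1, 0.4, -2.9]
width: 0.286
grasp_force: 59.3
```

>>> arm_command(jaw=[0.6,0.6,0.6,0.6,0.6], travel=[[1,0,0],[1,0,0],[1,0,0],[1,0,0],[1,0,0]], rotation=[[0,0,0],[0,0,0],[0,0,0],[0,0,0],[0,0,0]])

```text
t: 10.87
ee_pos: [514.5, 0.6, 157.2]
orientation: [-0.0, 0.727, 0.687, -0.0]
contact_force: [-0.1, -0.1, -3.0]
width: 0.284
grasp_force: 59.3
```

>>> arm_command(jaw=[0.6,0.6,0.6,0.6,0.6], travel=[[1,0,0],[1,0,0],[1,0,0],[1,0,0],[1,0,0]], rotation=[[0,0,0],[0,0,0],[0,0,0],[0,0,0],[0,0,0]])

```text
t: 11.28
ee_pos: [520.3, 100.3, 157.2]
orientation: [-0.0, 0.727, 0.687, -0.0]
contact_force: [0.4, -0.2, -3.2]
width: 0.283
grasp_force: 59.3
```

>>> arm_command(jaw=[0.6,0.6,0.6,0.6,0.6], travel=[[1,0,0],[1,0,0],[1,0,0],[0.5,0,0],[0,0,0]], rotation=[[0,0,0],[0,0,0],[0,0,0],[0,0,0],[0,0,0]])

```text
t: 11.7
ee_pos: [524.7, 170.9, 157.2]
orientation: [-0.0, 0.726, 0.687, 0.0]
contact_force: [0.2, -0.3, -3.9]
width: 0.285
grasp_force: 59.3
```

```bash
python3 - <<'E'
from look import *
s=r.state(); print(s['t'],s['ee_pos'],s['orientation'])
m,a,d,P=cloud('wrist'); save('w4',a); np.savez('w4.npz',P=P,a=a)
for n in('jig_seat','switch_roller','jig'):
    for q in r.pinpoint('wrist',n)[:2]:
        c,w=np.round(q['location']).astype(int); print(n,(c,w),round(q['p'],2),P[min(w,419),min(c,559)].round(1),unproj('wrist',q['location'],z=65).round(1))
E
```

```text
11.7 [524.74740706 170.91241452 157.17331172] [-3.98993971e-04  7.26469224e-01  6.87198847e-01  2.29801943e-04]
jig_seat (np.int64(298), np.int64(21)) 0.69 [542.8 301.1  11.8] [540.3 288.4  65. ]
switch_roller (np.int64(256), np.int64(253)) 0.52 [516.5 197.  183. ] [504.2 144.3  65. ]
jig (np.int64(290), np.int64(101)) 0.71 [533.7 247.1  47. ] [534.  243.9  65. ]
```

View pics/w4.png

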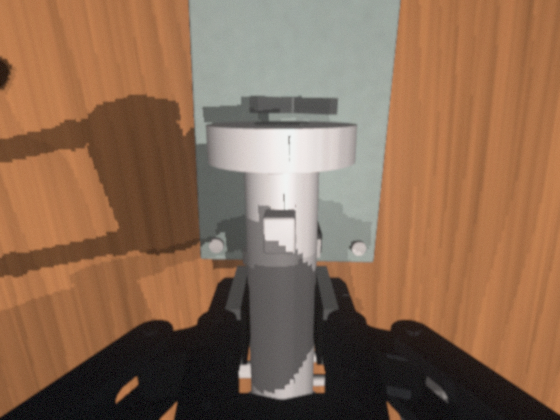

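The held spindle still has its tab up at (280,232). The near V rest shows at (293,104), partly hidden, with the grey plate beneath it between columns 195 and 395. I fit the plate edges and the rest from the depth.

```bash
python3 - <<'E'
from look import *
f=np.load('w4.npz');P=f['P'];a=f['a'].astype(int)
pl=(abs(P[...,2]-12)<3)
R=P[(P[...,2]>40)&(P[...,2]<75)&(P[...,1]>215)&(abs(P[...,0]-525)<45)]
T=R[R[:,2]>R[:,2].max()-4]; print('rest n',len(R),'zmax',R[:,2].max().round(1),'x rng',np.percentile(R[:,0],[1,99]).round(1),'y',np.percentile(R[:,1],[2,50,98]).round(1),'top x',np.percentile(T[:,0],[1,99]).round(1))
Q=P[pl]
ys=np.arange(180,300,15);L=[];
for y in ys:
    k=Q[(abs(Q[:,1]-y)<2)]; 
    if len(k)>20: L.append((y,*np.percentile(k[:,0],[0.2,99.8])))
print(np.round(L,1))
# held spindle
from tab import *
E
python3 - <<'E'
from fit import *
P=np.load('w4.npz')['P'] if 0 else np.load('w4.npz')['P']
# rotate cloud by -90deg so axis lies near x, tab at -x : new x=-y, new y=x (tool +x end -> -x)
Q=np.stack([-P[...,1],P[...,0],P[...,2]],-1)
from tab import tab
tab(Q,np.array([-170.9,524.7]),0.058,zc=174.5)
print(fit(Q,(-171,525),zc=174.5)[0])
E
```

```text
rest n 1467 zmax 68.7 x rng [508.4 561.9] y [238.5 244.3 250.2] top x [510.4 560.2]
[[180.  455.8 605. ]
 [195.  456.9 606.4]
 [210.  458.1 607.6]
 [225.  459.1 608.6]
 [240.  460.2 609.6]
 [255.  461.6 610.5]
 [270.  462.8 611.7]
 [285.  323.9 612.4]]
lat off [ 1.102 -0.185 -0.801] tab n 1244 s -37.3 l [-6.4 -1.8  3. ] z [19.5 21.8 23. ] ang deg -4.7
end face slope -> deg -2.2
centre [-171.9  523.7] zaxis 197.7 axis angle 1.513 ends (np.float64(-40.0), np.float64(8.2)) n 23097
tab side -1 1334 mean l,z -0.2 14.8 angle from up toward +n -0.8 outer 27 -37.0 l rng [-12.8  11.6] z [11.6 16.6] maxrad 21.4
tab side 1 1468 mean l,z -0.1 14.8 angle from up toward +n -0.3 outer 21 -33.6 l rng [-12.7  11.5] z [11.6 16.6] maxrad 21.6
[-171.92602502  523.68905835]
```

>>> arm_command(jaw=[0.6,0.6,0.6,0.6,0.6], travel=[[0,0,0],[1,0.1,0],[1,0.1,0],[1,0.04,0],[1,0,0]], rotation=[[0,0,0.2],[0,0,0],[0,0,0],[0,0,0],[0,0,0]])

```text
t: 12.32
ee_pos: [536.8, 247.9, 157.4]
orientation: [0.0, 0.735, 0.678, 0.0]
contact_force: [0.4, -0.2, -3.6]
width: 0.283
grasp_force: 59.3
```

>>> arm_command(jaw=[0.6,0.6,0.6,0.6,0.6], travel=[[1,0,0],[1,0,0.9],[0,0,1],[0,0,1],[0,0,1]], rotation=[[0,0,0],[0,0,0],[0,0,0],[0,0,0],[0,0,0]])

```text
t: 12.73
ee_pos: [539.6, 287.7, 78.6]
orientation: [0.0, 0.735, 0.678, 0.0]
contact_force: [-0.1, 0.4, -3.8]
width: 0.281
grasp_force: 59.3
```

```bash
python3 - <<'E'
from look import *
s=r.state(); print(s['t'],s['ee_pos'],s['orientation'])
m,a,d,P=cloud('wrist'); save('w5',a); np.savez('w5.npz',P=P,a=a)
b,_=r.capture('scene'); save('s5',cv2.resize(b[240:340,330:480],(450,300),interpolation=2))
cv2.imwrite('pics/c5.png',np.hstack([cv2.resize(a,(400,300))[:,:,::-1],cv2.imread('pics/s5.png')[:,25:425]]))
Q=P[abs(P[...,2]-12)<3]
for y in range(300,400,15):
    k=Q[abs(Q[:,1]-y)<2]
    if len(k)>20: print(y,np.percentile(k[:,0],[0.5,99.5]).round(1))
R=P[(P[...,2]>25)&(P[...,2]<72)&(P[...,1]>315)&(P[...,1]<360)&(abs(P[...,0]-540)<40)]
print(len(R),np.percentile(R,[1,50,99],axis=0).round(1))
E
```

```text
12.7333 [539.6134876  287.68068674  78.59502766] [2.15814290e-04 7.34814159e-01 6.78268454e-01 9.16766179e-05]
300 [465.4 613.6]
315 [466.4 614.6]
330 [467.5 616.1]
345 [468.9 617.6]
360 [470.4 618.2]
375 [471.  561.7]
474 [[514.9 329.5  61.5]
 [544.6 333.4  65.3]
 [569.3 355.9  71.5]]
```

View pics/c5.png

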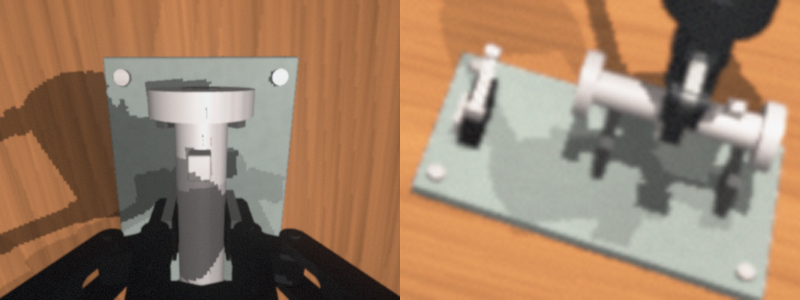

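The left half shows the spindle over the rests with the tab up at (200,165). The right half shows the flanges outside both rests. Spindle and jig line up to within 1-2 mm, so I lower it.

>>> arm_command(jaw=[0.6,0.6,0.6,0.6,0.6], travel=[[0.1,-0.05,0.5],[0,0,0.4],[0,0,0.2],[0,0,0.1],[0,0,0.1]], rotation=[[0,0,0],[0,0,0],[0,0,0],[0,0,0],[0,0,0]])

```text
t: 13.25
ee_pos: [538.9, 290.3, 53.7]
orientation: [0.0, 0.735, 0.679, 0.0]
contact_force: [-0.0, -0.5, -3.3]
width: 0.286
grasp_force: 59.5
```

>>> arm_command(jaw=[0.6,0.6,0.6], travel=[[0,0,0.1],[0,0,0.05],[0,0,0]], rotation=[[0,0,0],[0,0,0],[0,0,0]])

```text
t: 13.5
ee_pos: [538.6, 290.3, 50.4]
orientation: [0.0, 0.734, 0.679, 0.0]
contact_force: [-0.2, -0.3, -3.4]
width: 0.286
grasp_force: 59.5
```

>>> arm_command(jaw=[0.6,0.6,0.6], travel=[[0,0,0.1],[0,0,0],[0,0,0]], rotation=[[0,0,0],[0,0,0],[0,0,0]])

```text
t: 13.75
ee_pos: [538.8, 290.3, 48.5]
orientation: [0.0, 0.734, 0.679, 0.0]
contact_force: [0.0, -0.3, -3.9]
width: 0.285
grasp_force: 59.8
```

>>> arm_command(jaw=[0.6,0.6,0.6], travel=[[0,0,0.05],[0,0,0],[0,0,0]], rotation=[[0,0,0],[0,0,0],[0,0,0]])

```text
t: 14.0
ee_pos: [539.4, 290.4, 47.8]
orientation: [0.0, 0.734, 0.679, 0.001]
contact_force: [1.9, -0.1, -1.1]
width: 0.285
grasp_force: 59.9
```

>>> arm_command(jaw=[0.6,0.6,0.6], travel=[[0,0.04,0.04],[0,0,0],[0,0,0]], rotation=[[0,0,0],[0,0,0],[0,0,0]])

```text
t: 14.25
ee_pos: [539.7, 290.4, 47.5]
orientation: [0.0, 0.735, 0.679, 0.001]
contact_force: [-0.7, -0.2, 4.9]
width: 0.284
grasp_force: 60.5
```

```bash
python3 - <<'E'
from tab import *
s=r.state(); print(s['t'],s['ee_pos'],s['contact_force'],s['ft_torque'])
m,a,d,P=cloud('wrist')
Q=np.stack([-P[...,1],P[...,0],P[...,2]],-1)
tab(Q,np.array([-s['ee_pos'][1],s['ee_pos'][0]]),0.077-0.154 if 0 else -0.077,zc=65)
tab(Q,np.array([-s['ee_pos'][1],s['ee_pos'][0]]),0.077,zc=65)
E
```

```text
14.25 [539.69123838 290.41496295  47.49330098] [-0.6643138  -0.15294616  4.90644268] [-0.07938618  0.11258679 -0.0634785 ]
lat off [-0.954  0.002 -1.036] tab n 1237 s -37.2 l [-5.3 -0.7  3.9] z [19.5 21.8 23.1] ang deg -1.9
end face slope -> deg -1.7
lat off [ 1.694 -0.294 -0.862] tab n 1223 s -37.1 l [-7.5 -2.8  2.2] z [19.2 21.7 22.9] ang deg -7.2
end face slope -> deg -2.8
```

>>> arm_command(jaw=[0.4,0.2,0,-0.2,-0.2], travel=[[0,0,0],[0,0,0],[0,0,0],[0,0,0],[0,0,0]], rotation=[[0,0,0],[0,0,0],[0,0,0],[0,0,0],[0,0,0]])

```text
t: 14.72
ee_pos: [538.9, 290.0, 46.0]
orientation: [-0.0, 0.734, 0.679, -0.0]
contact_force: [-0.6, 0.4, 0.4]
width: 0.598
grasp_force: 0.0
```

```bash
python3 - <<'E'
from tab import *
s=r.state(); print(s['t'],s['ee_pos'],s['contact_force'],s['width'])
m,a,d,P=cloud('wrist')
Q=np.stack([-P[...,1],P[...,0],P[...,2]],-1)
tab(Q,np.array([-s['ee_pos'][1],s['ee_pos'][0]]),-0.077,zc=65)
E
```

```text
14.7167 [538.94625207 290.03943898  46.02946927] [-0.56474833  0.38302714  0.41939351] 0.5981342744463469
lat off [-0.249  0.003 -1.003] tab n 1302 s -37.5 l [-5.3 -0.6  3.9] z [19.5 21.8 23. ] ang deg -1.7
end face slope -> deg -1.6
```

>>> arm_command(jaw=[-0.2,-0.2,-0.2,-0.2,-0.2], travel=[[0,0,-0.5],[0,0,-1],[0,0,-1],[0,0,-1],[0,0,-1]], rotation=[[0,0,0],[0,0,0],[0,0,0],[0,0,0],[0,0,0]])

```text
t: 15.18
ee_pos: [539.3, 290.2, 138.1]
orientation: [0.0, 0.734, 0.679, 0.0]
contact_force: [0.4, -0.5, -0.8]
width: 0.6
grasp_force: 0.0
```

>>> arm_command(jaw=[-0.2,1,1,1,1], travel=[[0,0,-1],[-1,0,-0.5],[-1,0,0],[-1,0,0],[-1,0,0]], rotation=[[0,0,0],[0,0,0],[0,0,0],[0,0,0],[0,0,0]], squeeze=40)

```text
t: 15.6
ee_pos: [533.0, 209.8, 167.7]
orientation: [0.0, 0.734, 0.679, 0.001]
contact_force: [0.3, -0.4, 0.4]
width: 0.034
grasp_force: 0.0
```

>>> arm_command(jaw=[1,1,1,1,1], travel=[[-1,0,0],[-1,0,0],[-1,0,0],[-1,0,0],[-1,0,0]], rotation=[[0,0,0],[0,0,0],[0,0,0],[0,0,0],[0,0,0]])

```text
t: 16.02
ee_pos: [525.0, 109.8, 167.3]
orientation: [0.0, 0.734, 0.679, 0.0]
contact_force: [-0.4, 0.6, 0.3]
width: 0.002
grasp_force: 0.0
```

```bash
python3 - <<'E'
from look import *
s=r.state(); print(s['t'],s['ee_pos'],s['orientation'],s['contact_force'],s['width'])
m,a,d,P=cloud('wrist'); save('w6',a); np.savez('w6.npz',P=P,a=a)
for q in r.pinpoint('wrist','switch_roller')[:3]:
    c,w=np.round(q['location']).astype(int); print((c,w),round(q['p'],2),P[w,c].round(1),unproj('wrist',q['location'],z=70).round(1))
k=(P[...,2]>69)&(P[...,2]<80)&(abs(P[...,0]-528)<20)&(abs(P[...,1]-145)<25)
K=P[k]; print(len(K),np.percentile(K,[2,50,98],axis=0).round(1)); v,u=np.nonzero(k); print(u.min(),u.max(),v.min(),v.max())
E
```

```text
16.0167 [524.97518606 109.80457969 167.26787151] [2.16825780e-04 7.34445803e-01 6.78667234e-01 3.17731373e-04] [-0.39275688  0.60558819  0.31110583] 0.0019168165318009856
(np.int64(242), np.int64(164)) 0.69 [501.8 149.5  75.9] [501.3 147.4  70. ]
2 [[508.1 146.6  69.2]
 [508.4 149.   69.8]
 [508.7 151.3  70.5]]
252 254 159 166
```

View pics/w6.png

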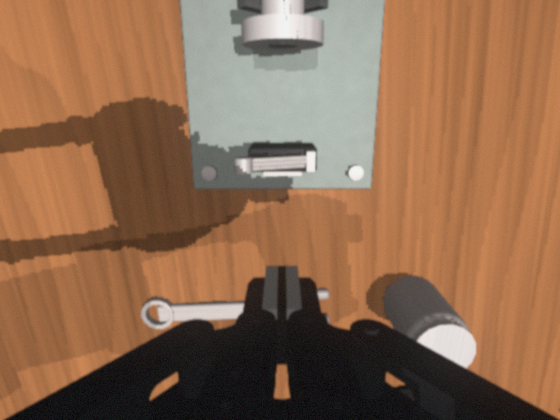

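The wrist picture shows the switch at about (280,160), with its lever running left to the roller at (242,164). The depth there is 76 mm, which is the roller's top. I get its extent and a close crop.

```bash
python3 - <<'E'
from look import *
f=np.load('w6.npz');P=f['P']
k=(P[...,2]>60)&(P[...,2]<80)&(P[...,0]>485)&(P[...,0]<570)&(abs(P[...,1]-147)<20)
K=P[k]
for x in range(488,566,4):
    j=K[abs(K[:,0]-x)<2]
    if len(j)>3: print(x,len(j),'y',np.percentile(j[:,1],[3,97]).round(1),'z',np.percentile(j[:,2],[50,98]).round(1))
print('scene',[(unproj('scene',q['location'],z=70).round(1),round(q['p'],2)) for q in r.pinpoint('scene','switch_roller')[:2]])
cv2.imwrite('pics/c6.png',cv2.resize(f['a'][130:195,215:340][:,:,::-1],(750,390),interpolation=2))
E
```

```text
496 44 y [143.5 153. ] z [72.7 74.2]
500 108 y [143.1 152.8] z [74.6 76. ]
504 113 y [142.8 152.6] z [74.4 76.3]
508 97 y [143.2 152.2] z [69.6 73.6]
512 77 y [143.  150.6] z [66.  67.6]
516 73 y [143.  150.6] z [64.3 66.4]
520 73 y [142.4 150.1] z [62.9 64.6]
524 65 y [142.  149.5] z [61.4 63.3]
528 32 y [142.2 149.1] z [60.9 62.3]
scene [(array([493. , 139.8,  70. ]), 0.43)]
```

View pics/c6.png

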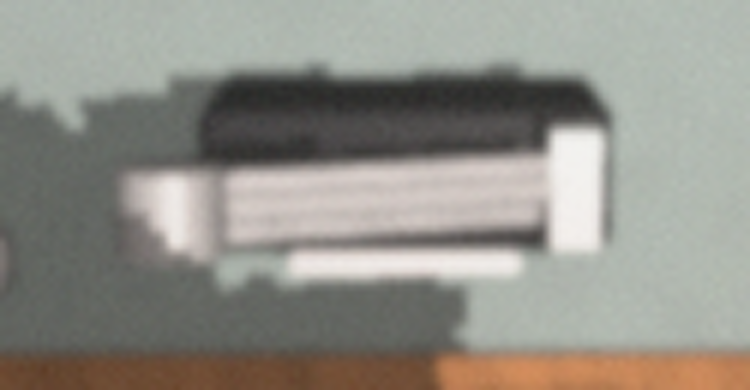

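The crop shows the roller as the bright cylinder at the lever's left end, which puts it at world (502.5,148) with its top at 76 mm. I move the shut fingers over it.

>>> arm_command(jaw=[1,1,1,1,1], travel=[[0.9,-0.6,0],[0.9,-0.67,0],[0,0,1],[0,0,1],[0,0,1]], rotation=[[0,0,0],[0,0,0],[0,0,0],[0,0,0],[0,0,0]])

```text
t: 16.58
ee_pos: [502.9, 150.4, 106.7]
orientation: [0.0, 0.734, 0.679, 0.001]
contact_force: [0.8, 0.0, 0.0]
width: 0.004
grasp_force: 0.0
```

>>> arm_command(jaw=[1,1,1,1], travel=[[0,0,0.8],[0,0,0.4],[0,0,0],[0,0,0]], rotation=[[0,0,0],[0,0,0],[0,0,0],[0,0,0]])

```text
t: 16.92
ee_pos: [502.9, 149.3, 82.8]
orientation: [-0.0, 0.734, 0.679, 0.0]
contact_force: [0.8, 0.4, -0.6]
width: -0.002
grasp_force: 0.0
```

>>> arm_command(jaw=[1,1,1], travel=[[0,0,0.25],[0,0,0],[0,0,0]], rotation=[[0,0,0],[0,0,0],[0,0,0]])

```text
t: 17.17
ee_pos: [503.0, 148.7, 78.1]
orientation: [0.0, 0.734, 0.679, 0.0]
contact_force: [-0.3, -0.3, -0.4]
width: 0.0
grasp_force: 0.0
```

>>> arm_command(jaw=[1,1,1], travel=[[0,0,0.1],[0,0,0],[0,0,0]], rotation=[[0,0,0],[0,0,0],[0,0,0]])

```text
t: 17.42
ee_pos: [503.3, 148.7, 76.0]
orientation: [0.0, 0.735, 0.679, 0.001]
contact_force: [1.6, -0.3, 1.8]
width: 0.005
grasp_force: 0.8
```

>>> arm_command(jaw=[1,1,1], travel=[[0,0,0.1],[0,0,0],[0,0,0]], rotation=[[0,0,0],[0,0,0],[0,0,0]])

```text
t: 17.67
ee_pos: [502.3, 148.7, 73.6]
orientation: [-0.0, 0.735, 0.679, -0.0]
contact_force: [-1.4, 0.0, 2.7]
width: 0.002
grasp_force: 1.9
```

>>> arm_command(jaw=[1,1,1], travel=[[0,0,0.1],[0,0,0],[0,0,0]], rotation=[[0,0,0],[0,0,0],[0,0,0]])

```text
t: 17.92
ee_pos: [501.7, 148.7, 71.5]
orientation: [-0.001, 0.735, 0.679, -0.001]
contact_force: [-2.5, 1.2, 4.3]
width: -0.002
grasp_force: 2.6
```

>>> arm_command(jaw=[1,1,1], travel=[[0,0,0.1],[0,0,0],[0,0,0]], rotation=[[0,0,0],[0,0,0],[0,0,0]])

```text
t: 18.17
ee_pos: [501.5, 148.7, 69.5]
orientation: [-0.001, 0.735, 0.679, -0.001]
contact_force: [-4.0, 1.3, 5.2]
width: 0.003
grasp_force: 3.0
```

```bash
python3 - <<'E'
from look import *
m,a,d,P=cloud('wrist'); save('w7',a)
k=(P[...,2]>45)&(P[...,2]<72)&(P[...,0]>505)&(P[...,0]<570)&(abs(P[...,1]-147)<8)
K=P[k]
for x in range(508,550,4):
    j=K[abs(K[:,0]-x)<2]
    if len(j)>3: print(x,len(j),np.percentile(j[:,2],[10,50,90]).round(1), np.percentile(j[:,1],[5,95]).round(1))
E
```

```text
508 125 [45.1 45.7 61.4] [146.3 154.1]
512 191 [45.1 46.8 61.2] [145.8 153.7]
516 225 [45.2 58.9 60.5] [143.8 153.4]
520 232 [45.2 58.1 59.6] [142.9 153.4]
524 215 [45.2 57.1 58.6] [142.6 152.8]
528 219 [45.2 56.2 57.6] [142.3 152.6]
532 210 [45.4 55.3 56.7] [142.2 152.7]
536 211 [45.2 54.3 55.8] [141.8 152.4]
540 211 [45.3 53.5 55. ] [141.4 152.2]
544 269 [45.4 53.  54.5] [140.3 151.7]
548 267 [48.5 53.9 54.8] [139.6 151.6]
```

The lever's slope went from about 0.36 to 0.23, so it has turned about 0.13 rad. I press 1 mm more for margin, then let go.

>>> arm_command(jaw=[1,1,1,1], travel=[[0,0,0.06],[0,0,0],[0,0,0],[0,0,0]], rotation=[[0,0,0],[0,0,0],[0,0,0],[0,0,0]])

```text
t: 18.55
ee_pos: [501.2, 148.7, 68.3]
orientation: [-0.001, 0.735, 0.679, -0.001]
contact_force: [-4.4, 1.9, 7.7]
width: 0.001
grasp_force: 3.3
```

>>> arm_command(jaw=[1,1,1,1,1], travel=[[0,0,-0.3],[0,0,-0.5],[0,0,-1],[0,0,-1],[0,0,-1]], rotation=[[0,0,0],[0,0,0],[0,0,0],[0,0,0],[0,0,0]])

```text
t: 18.97
ee_pos: [502.9, 148.3, 145.5]
orientation: [0.0, 0.734, 0.679, 0.0]
contact_force: [0.4, -0.0, 0.9]
width: 0.002
grasp_force: 0.0
```

>>> arm_command(jaw=[1,1,1,1,1], travel=[[-0.7,0,-0.7],[-1,0,0],[-0.5,0,0],[0,0,0],[0,0,0]], rotation=[[0,0,0],[0,0,0],[0,0,0],[0,0,0],[0,0,0]])

```text
t: 19.38
ee_pos: [498.9, 104.5, 158.1]
orientation: [-0.0, 0.735, 0.678, 0.0]
contact_force: [0.4, 0.3, -0.1]
width: 0.0
grasp_force: 0.0
```

```bash
python3 - <<'E'
from look import *
s=r.state(); print(s['t'],s['ee_pos'],s['contact_force'])
m,a,d,P=cloud('wrist'); b,_=r.capture('scene')
K=P[(P[...,2]>58)&(P[...,2]<82)&(abs(P[...,0]-502)<8)&(abs(P[...,1]-148)<8)]
print('roller top z',np.percentile(K[:,2],[50,98]).round(1))
T=P[(P[...,2]>82)&(P[...,2]<95)&(abs(P[...,1]-328)<9)&(abs(P[...,0]-541)<20)]
if len(T): print('tab',np.median(T,axis=0).round(1))
cv2.imwrite('pics/c8.png',np.hstack([cv2.resize(a,(400,300))[:,:,::-1],cv2.resize(b[240:340,335:468],(400,300),interpolation=2)[:,:,::-1]]))
E
```

```text
19.3833 [498.92878715 104.52863408 158.09222363] [ 0.41718847  0.30147003 -0.05174129]
roller top z [73.9 75.9]
```

View pics/c8.png

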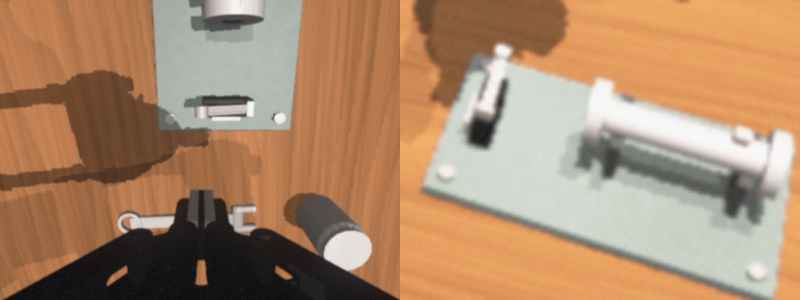

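The right half shows the spindle in both rests with the tab up at (742,133). The lever is back up with the roller top at 76 mm, and the spanner and the can are where they were. I hand in.

```bash
python3 -c "
from h import *
print(r.hand_in())"
```

```text
the job is handed in; nothing more can be done
None
```

I rolled the spindle until its tab pointed up, laid it level in both V rests (tab about 2° off vertical) and let go. I pressed the switch to about 0.15 rad by my estimate and let it spring back; no click signal could be read. The job is handed in, but no verdict came back.

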